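# Close the food warmer and set its timer

## Task

Slide the round steel lid along the top of the food warmer until it drops fully home into the rim of the well under the little spice shelf, without knocking the shelf or what stands on it. Then turn the dial of the free-standing timer clockwise until its pointer stands at the raised bar mark, pressing the timer down so that it neither shifts nor turns on the worktop. Leave the tin where it stands.

Things in the scene. Friction and masses are not known exactly. Their poses are not given: they have to be found in the camera images.
- lid_center (a point): Centre (half-way up) of the loose flat steel lid: 120 mm diameter, 9 mm thick, about 0.25 kg, a black button 22 mm across and 4 mm high in the middle of its top. It starts lying on the warmer's flat top, between the rails, on the near side of the well. Pushed at its near edge, a few mm above the warmer's top, it slides with 1 to 3 N.
- lid: The same lid; origin at the centre of its underside, z up.
- warmer: Fixed oblong steel food warmer, 260 mm (x) by 150 mm; origin under its centre, x along its length away from the robot (the lid slides this way), z up. Its flat top is 46 mm high, the near end open. Rails along the long sides, 126 mm apart, 9 mm higher than the top, keep the lid in line with the pocket to 3 mm. The well is at the far end, centred at x = +55 mm.
- well_seat (a point): Where lid_center lies when the lid is home, axes as the warmer's; 1.5 mm below the flat top. About it is a round pocket 128 mm across, 6 mm deep, with a ledge for the lid (hole inside 56 mm). The lid's far edge dips some 20 mm before the seat, its near edge drops within 4 mm of it; its top then stands 3 mm above the warmer's top and the pocket wall stops it.
- spice_shelf: Fixed wooden shelf on wire legs (at y = -108, +108 mm) astride the warmer; origin on the worktop under its centre, axes as the warmer's. Board 85 mm (x) by 236 mm, underside 166 mm, top 180 mm high. It overhangs the well: a hand that pushes the lid's near edge home must lean back towards the robot, some 30 to 45 degrees, fingers pointing away.
- timer: Free-standing round white twist timer, 86 mm diameter, 0.16 kg; origin at the centre of its underside, z up. Housing 22 mm high; on its rim a small round black stud marks zero (on its -x side) and a raised black bar mark lies 1.3 rad clockwise from the stud, seen from above. It spins bodily if the dial is turned without pressing down; 8 to 15 N down hold it.
- timer_mark (a point): The raised black bar mark (11 mm long) on the timer's rim, 35 mm from its axis, 22 mm above its underside.
- dial_grip (a point): Point on the dial's axis, 40 mm above the timer's underside. The grip is an upright bar 50 mm long, 14 mm wide, its top 53 mm above the worktop, its length along this point's x axis, which turns with the dial. The pointer, a black line on top of the bar, is at its -x end. Below the bar is the dial's disc, 58 mm in diameter, its top 27 mm above the worktop.
- timer_dial (a joint): Angle of the dial relative to the timer, rad: 0 with the pointer at the round stud, growing clockwise seen from above; 1.3 with the pointer at the raised bar mark. Friction (0.12 N m) holds it where it is left.
- tin: Bystander: tin, 76 mm diameter, 58 mm high, on the other side of the warmer from the timer; origin at its underside.
- spice_a: Bystander: spice jar, 41 mm diameter, 105 mm high, on the shelf; origin at its underside.
- spice_b: Bystander: second spice jar like the first, on the shelf; origin at its underside.

How it is judged:
By the outcome, as a careful person would: the job done as asked, in the order asked, and still so for the second after the job is handed in, with the robot touching nothing.
It also fails if it takes over 53 s, if anything falls off the work surface, if the arm or the gripper's body presses on something with over 40 N, if the wrist force passes 120 N, or if a joint passes its speed limit or range.

## Robot

A 6-joint arm with a two-finger parallel gripper is mounted at the origin on a cart in front of the work surface, level with it; the furniture and walls round the work are solid. World frame = base frame: x ahead of the robot, y to its left, z up, the work surface at z = 0. Lengths are in m, angles in degrees, forces in N, time in s.
With the tool pointing down it reaches from about 0.35 to 0.775 m from the base axis. Payload 7.3 kg.
Tool frame: the origin (TCP) lies midway between the tips of the shut fingers; the grasp point (between the pads) lies 19 mm behind it; z points along the fingers, y is the line along which they close (so a half turn about z gives the same grasp; the last joint's range is limited). The gripper opens to 92 mm and grips with 3 to 60 N. Pads are 19 mm wide; open, the fingers measure 130 mm over their backs; the gripper's body (75 mm by 190 mm) begins 47 mm behind the grasp point.
Start: joints at [66.75, 19.595, 87.324, -0, 73.075, -8.365], TCP at [0.135, 0.507, 0.227] pointing down, gripper open.
Joint ranges: [-145.02, 145.02], [-44.19, 115.74], [2.07, 154.8], [-57.11, 237.11], [16.16, 152.29], [-177.93, 177.93]. Speed limits (degrees/s): [147.25, 147.25, 180, 180, 180, 180].

## Interface

Orientations are given as [roll, pitch, yaw] about the fixed x, y, z axes, in that order (R = Rz(yaw) Ry(pitch) Rx(roll)).
In Python, from bench import r, snapshot, camera_params, ticket, spotter gives the robot as it stands.
- The arm moves only by the tool carry_out, never from a script. Its argument "commands" is a list that holds one entry, the list of rows, each a list of 7 numbers: the turn, a rotation vector about the world's x, y, z in degrees, then the shift along the world's x, y, z in m, then the finger opening in m, from 0 to 0.0918. In form: [[[rx, ry, rz, dx, dy, dz, fingers], ...]]. A call has 1 to 10 rows; each row shifts and turns the commanded pose from where the row before left it; what a row does not reach is not made up. A row lasts 1/10 s, in which the tool goes at most 50 mm and 8.59 degrees, less where a joint would pass 70% of its speed; a pose out of reach is approached as far as the arm can. A call with a gripper value outside its range is refused whole. The fingers move at their own pace and stop on an object; "squeeze" is the grip in N (left out, the last holds). Time passes only in rows, so rows that do not move let the fingers close. It gives the time, the measured TCP pose, the force, the opening and the grip force at its end, in the units of the state.
- r.read_state(): the state, without advancing time (a new reading comes with each control period).
- snapshot(name): name is "side" or "top"; returns (picture, depth): 480x640x3 uint8, red, green, blue; 480x640 float32, m along the optical axis (not along the pixel's ray), 0 where there is no reading.
- camera_params(name): a dict with "mtx" (3x3 intrinsics, pixels), "k1" (the pictures are not rectified: a ray, as slopes to the right and down, at radius r is drawn at 1 + k1 r^2 times it, then the intrinsics apply), "origin" and "attitude" of the camera in the world. Camera axes: x right, y down, z forward; pixel columns grow to the right and rows downward; lengths in m; the calibration is good to about 2 mm. A picture is of the moment at which its call begins. camera_params takes no time and is no camera call.
- ticket.close_job(): hands the job in; it is judged then, once.
Trained networks look in the newest picture that a camera, given by its name, has taken for a name from the list of things; names that differ only in an ending like _2 or _b are one class to them, and where a whole thing is asked for, a point or a joint stands for the part that bears it (a point fixed in the world has none). Each returns a list of dicts, best first, with "score" (0 to 1); they miss things now and then, are a little off and sometimes report something else, mostly with a low value. They report only what shows in the picture. A call takes as long as a camera call.
- spotter.regions_of(camera, name): "pixels" (480x640 bool, what is visible of it) and "location" ([column, row] in pixels, amid what is visible of it).
The state is a dict: "t": time; "joints": joint angles; "joint_vel": joint speeds; "effort": joint torques, N m; "position": TCP position; "tool_rot": TCP orientation; "wrist_force": force on the tool from outside, world axes, zero at the start; "wrist_torque": the same for the moment, N m; "width": finger opening in m; "grasp_force": force on a finger pad.
Only numpy, scipy, OpenCV 4.12 (cv2) and the standard library are available. Lean on these libraries where they do the work, as an engineer would, in place of code of your own. Each camera call takes 0.05 s, during which the arm holds its last target. There are 200 camera calls.

## Working session

There is one attempt and no reset: what is moved stays moved. The work goes in short steps, Python scripts to look and compute and a tool call to move; the robot and the scene stay as the last step left them, time stands still between calls to the robot, and variables do not carry over. Pictures are saved under pics/ and viewed, at most 10 in all, crops included, and the job is handed in when it is done.

Besides the shell and the picture viewer there is one more tool, called after ">>>" as a command line: name --argument value ..., lists and objects as JSON in quotes. carry_out: Moves the arm, as the interface text tells. Its arguments: {"type":"object","properties":{"commands":{"type":"array","items":{"type":"array","items":{"type":"array","items":{"type":"number"}}}},"squeeze":{"type":"number"}},"required":["commands"]}

```bash
ls; mkdir -p pics; cat > h.py <<'E'
import numpy as np, cv2
from bench import r, snapshot, camera_params, ticket, spotter
from scipy.spatial.transform import Rotation as R
def cam(n):
    p=camera_params(n); return p
def rot(a):
    a=np.array(a,float)
    return a if a.shape==(3,3) else R.from_euler('xyz',a,degrees=True).as_matrix()
def world(n,depth,mask=None):
    p=cam(n);K=np.array(p['mtx']);v,u=np.nonzero((depth>0)&(mask if mask is not None else True))
    x=(u-K[0,2])/K[0,0];y=(v-K[1,2])/K[1,1]
    rd=np.hypot(x,y);s=rd.copy()
    for _ in range(20): s=rd/(1+p['k1']*s**2)
    f=np.where(rd>0,s/np.maximum(rd,1e-9),1);x,y=x*f,y*f
    d=depth[v,u];P=np.c_[x*d,y*d,d]
    return P@rot(p['attitude']).T+np.array(p['origin']),u,v
E
python3 - <<'E'
from h import *
for n in('side','top'):
    im,d=snapshot(n);cv2.imwrite(f'pics/{n}0.png',im[:,:,::-1]);np.savez(f'{n}0.npz',im=im,d=d);print(camera_params(n))
    for nm in['lid','warmer','spice_shelf','timer','dial_grip','timer_mark','tin','spice_a']:
        for q in spotter.regions_of(n,nm)[:2]:
            P,_,_=world(n,d,q['pixels']);print(n,nm,round(q['score'],2),q['location'],len(P),P.min(0).round(3),P.max(0).round(3),np.median(P,0).round(3)) if len(P) else print(nm,'nodepth')
print(r.read_state())
E
```

```text
pics
{'mtx': array([[545.21937334,   0.        , 323.18423891],
       [  0.        , 545.21937334, 233.31321175],
       [  0.        ,   0.        ,   1.        ]]), 'k1': -0.1257733966839957, 'origin': array([0.63405391, 0.84342684, 0.48974397]), 'attitude': array([-112.18051273,   -0.85385302,  176.31711996])}
side lid 0.85 [329.8, 268.2] 1496 [ 0.502 -0.131  0.04 ] [0.621 0.054 0.125] [ 0.559 -0.053  0.054]
side warmer 0.87 [292.9, 289.9] 6395 [ 0.466 -0.145 -0.002] [0.739 0.036 0.056] [0.628 0.004 0.038]
side spice_shelf 0.69 [273.5, 231.8] 3017 [ 0.567 -0.577 -0.004] [0.716 0.072 0.203] [0.652 0.051 0.173]
side timer 0.55 [292.2, 291.0] 6457 [ 0.461 -0.243 -0.003] [0.744 0.065 0.107] [0.63  0.005 0.038]
side timer 0.55 [365.2, 333.9] 2379 [ 0.467  0.003 -0.002] [0.553 0.163 0.058] [0.519 0.147 0.046]
side dial_grip 0.82 [357.3, 223.4] 362 [ 0.443 -0.343  0.019] [ 0.499 -0.302  0.053] [ 0.472 -0.324  0.035]
side dial_grip 0.51 [269.9, 146.5] 415 [ 0.633 -0.587  0.176] [ 0.675 -0.008  0.286] [ 0.658 -0.078  0.276]
side timer_mark 0.55 [353.1, 231.5] 885 [ 0.419 -0.494 -0.003] [ 
[... 1898 characters left out ...]
0.648 -0.09   0.284]
{'t': 0.9, 'joints': array([ 6.67488331e+01,  1.95957783e+01,  8.73256266e+01,  8.27827438e-04,
        7.30749294e+01, -8.36555027e+00]), 'joint_vel': array([ 0.07003891, -0.02987291,  0.06738839,  0.00552854, -0.00796572,
       -0.04596307]), 'effort': array([ 2.57967858e-04, -4.31117713e+01, -2.44479454e+01,  7.19292322e-02,
        4.81931283e-02, -5.05443734e-05]), 'position': array([0.13484918, 0.50739752, 0.22672798]), 'tool_rot': array([ 1.79996258e+02, -2.50242721e-04,  1.65114142e+02]), 'wrist_force': array([ 0.97522796,  0.83853279, -0.83892519]), 'wrist_torque': array([ 0.00475834,  0.01847719, -0.01692905]), 'grasp_force': 0.0, 'width': 0.09200697176008196}
```

```bash
python3 - <<'E'
from h import *
im=cv2.imread('pics/top0.png');cv2.imwrite('pics/topc.png',cv2.resize(im[150:330,210:510],None,fx=2.6,fy=2.6,interpolation=cv2.INTER_CUBIC))
im=cv2.imread('pics/top0.png');cv2.imwrite('pics/timc.png',cv2.resize(im[255:320,425:495],None,fx=8,fy=8,interpolation=cv2.INTER_CUBIC))
d=np.load('top0.npz')['d']
P,u,v=world('top',d)
# warmer orientation: rails z~0.055 outside lid ; top at 0.046
def show(lo,hi,zlo,zhi):
    m=(P[:,0]>lo[0])&(P[:,0]<hi[0])&(P[:,1]>lo[1])&(P[:,1]<hi[1])&(P[:,2]>zlo)&(P[:,2]<zhi);return P[m]
Q=show((.4,-.2),(.8,.07),.035,.065);print('warmer rect',cv2.minAreaRect(Q[:,:2].astype(np.float32)))
Q=show((.55,-.25),(.8,.12),.165,.195);print('shelf',cv2.minAreaRect(Q[:,:2].astype(np.float32)),np.median(Q[:,2]))
Q=show((.40,-.42),(.56,-.26),.012,.07);print('timer',cv2.minEnclosingCircle(Q[:,:2].astype(np.float32)))
Q=show((.40,-.42),(.56,-.26),.042,.07);print('bar',cv2.minAreaRect(Q[:,:2].astype(np.float32)),Q.mean(0),len(Q))
q=spotter.regions_of('top','lid')[0]['pixels'];P2,_,_=world('top',d,q);print('lid',cv2.minEnclosingCircle(P2[:,:2].astype(np.float32)))
E
```

```text
warmer rect ((0.6028226017951965, -0.05956677347421646), (0.2586568295955658, 0.21698547899723053), 7.408369064331055)
shelf ((0.6468269228935242, -0.053667619824409485), (0.07841916382312775, 0.23653185367584229), 7.437178611755371) 0.17930536984792333
timer ((0.472178190946579, -0.33326658606529236), 0.043073590844869614)
bar ((0.4719337821006775, -0.3327459990978241), (0.05020122975111008, 0.013572066091001034), 7.657299995422363) [ 0.47225843 -0.33175149  0.05168575] 186
lid ((0.5634604096412659, -0.06526084989309311), 0.062095921486616135)
```

View pics/topc.png

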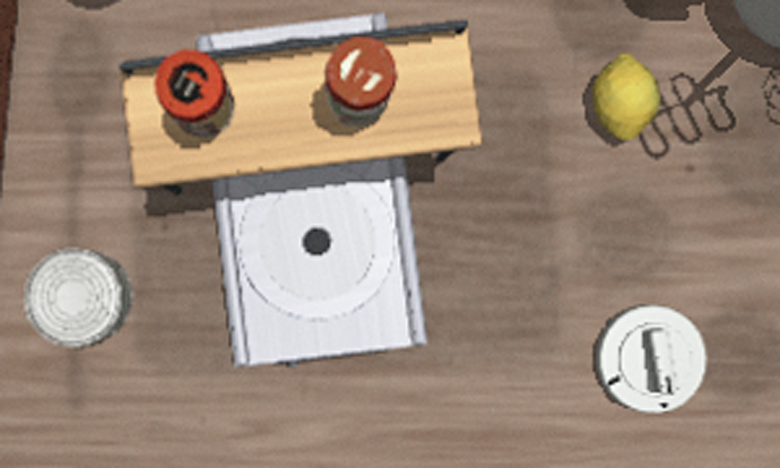

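View pics/side0.png

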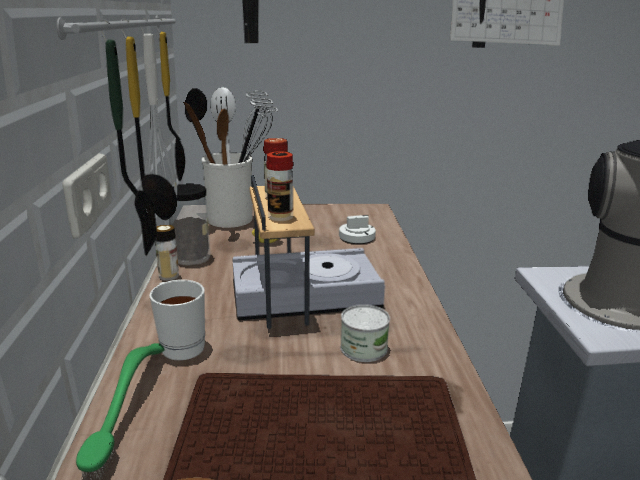

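View pics/timc.png

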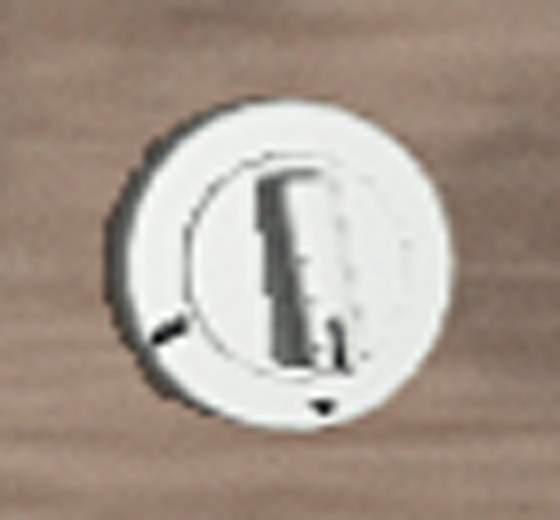

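```bash
cat >> h.py <<'E'
def px(n,u,v,z):
    p=cam(n);K=np.array(p['mtx']);D=np.array([p['k1'],0,0,0,0.])
    q=cv2.undistortPoints(np.array([[[u,v]]],float),K,D)[0,0];A=rot(p['attitude']);o=np.array(p['origin'])
    w=A@np.array([q[0],q[1],1]);return o+w*(z-o[2])/w[2]
E
python3 - <<'E'
from h import *
z=np.load('top0.npz');im,d=z['im'],z['d']
g=im.max(2).astype(float)
# button
m=(g<90);m[:235]=0;m[250:]=0;m[:,:320]=0;m[:,343:]=0
v,u=np.nonzero(m);B=px('top',u.mean(),v.mean(),.059);print('button',B.round(4),len(u))
f=lambda c,s,o:(c[0]/s+o[0]-.3,c[1]/s+o[1]-.3)
for n,c in dict(wNL=(235,365),wNR=(426,345),wFL=(200,38),wFR=(384,15)).items():
    q=f(c,2.6,(210,150));print(n,px('top',*q,.053).round(4))
def dk(c,w,z):
    q=f(c,8,(425,255));a,b=int(q[0]),int(q[1]);s=np.clip(130-g[b-w:b+w+1,a-w:a+w+1],0,None);vv,uu=np.mgrid[b-w:b+w+1,a-w:a+w+1]
    return px('top',(s*uu).sum()/s.sum(),(s*vv).sum()/s.sum(),z)
S=dk((322,407),2,.023);M=px('top',*f((170,330),8,(425,255)),.023);P=px('top',*f((339,347),8,(425,255)),.053)
C=px('top',*f((290,265),8,(425,255)),.022)
print('C',C,'S',S,'M',M,'P',P)
for n,q,c in(('S',S,C),('M',M,C),('C2P',P,np.array([.472,-.3327,0]))):
    e=(q-c)[:2];print(n,np.degrees(np.arctan2(e[1],e[0])),np.hypot(*e))
# rails: ridge
Pw,u,v=world('top',d)
sel=(Pw[:,0]>.47)&(Pw[:,0]<.59)&(Pw[:,1]>-.17)&(Pw[:,1]<.04)&(Pw[:,2]>.03)
Q=Pw[sel];Q=Q[Q[:,0]<.585];print(cv2.minAreaRect(Q[:,:2].astype(np.float32)))
for x0 in np.arange(.49,.59,.02):
    q=Q[abs(Q[:,0]-x0)<.004];print(x0.round(3),q[:,1].min().round(4),q[:,1].max().round(4))
E
```

```text
button [ 0.561  -0.0654  0.059 ] 76
wNL [ 0.4657 -0.0038  0.053 ]
wNR [ 0.4827 -0.1502  0.053 ]
wFL [0.7187 0.0269 0.053 ]
wFR [ 0.7379 -0.1161  0.053 ]
C [ 0.47166019 -0.33324665  0.022     ] S [ 0.43585228 -0.34114558  0.023     ] M [ 0.45478209 -0.30201481  0.023     ] P [ 0.45324202 -0.33708128  0.053     ]
S -167.56025105395037 0.036668784806239224
M 118.3873729623873 0.035500686295601755
C2P -166.85317879347193 0.019262854009445857
((0.5317338109016418, -0.0690915584564209), (0.11943250149488449, 0.15236802399158478), 5.847524166107178)
0.49 -0.1493 0.0008
0.51 -0.1472 0.0031
0.53 -0.1452 0.0055
0.55 -0.1407 0.0074
0.57 -0.1387 0.0118
```

>>> carry_out --commands '[[[0,0,7.47,0.0333,-0.0262,0,0],[0,0,7.47,0.0333,-0.0262,0,0],[0,0,7.47,0.0333,-0.0262,0,0],[0,0,0,0.0333,-0.0262,0,0],[0,0,0,0.0333,-0.0262,0,0],[0,0,0,0.0333,-0.0262,0,0],[0,0,0,0.0142,-0.0426,-0.0077,0],[0,0,0,0.0142,-0.0426,-0.0077,0],[0,0,0,0.0142,-0.0426,-0.0077,0],[0,0,0,0.0142,-0.0426,-0.0077,0]]]' --squeeze 20

```text
t: 1.95
position: [0.3918, 0.1781, 0.1959]
tool_rot: [180.0, 0.0, -172.5]
wrist_force: [0.8, 0.6, 0.1]
width: 0.0164
grasp_force: 0.0
```

>>> carry_out --commands '[[[0,0,0,0.0142,-0.0426,-0.0077,0],[0.914,-6.94,0,0.0142,-0.0426,-0.0077,0],[0.914,-6.94,0,0.0142,-0.0426,-0.0077,0],[0.914,-6.94,0,0.0142,-0.0426,-0.0077,0],[0.914,-6.94,0,0.0142,-0.0426,-0.0077,0],[0.914,-6.94,0,0.0142,-0.0426,-0.0077,0],[0,0,0,0,0,0,0],[0,0,0,0,0,0,0]]]'

```text
t: 2.75
position: [0.4612, -0.0159, 0.1572]
tool_rot: [178.1, 26.5, -172.3]
wrist_force: [1.3, -0.2, 0.4]
width: 0.0003
grasp_force: 0.0
```

```bash
cat >> h.py <<'E'
def dturn(target,cur=None):
    cur=r.read_state()['tool_rot'] if cur is None else cur
    return (R.from_euler('xyz',target,degrees=True)*R.from_euler('xyz',cur,degrees=True).inv()).as_rotvec(degrees=True).round(2)
E
python3 -c "
from h import *
s=r.read_state();print(dturn([180,34,-172.6]),s['joints'],s['position'])"
```

```text
[-0.65 -7.62 -1.29] [ -21.62629762    6.79000295  124.16962773   29.90455607   29.80650036
 -143.43614115] [ 0.46122828 -0.01587748  0.15716694]
```

```bash
python3 -c "
from h import *
print(dturn([180,20,-172.6]))"
```

```text
[-2.6   6.24 -1.08]
```

>>> carry_out --commands '[[[-1.3,3.12,-0.54,0.005,-0.02,-0.005,0],[-1.3,3.12,-0.54,0.005,-0.02,-0.005,0],[0,0,0,0.005,-0.02,-0.02,0],[0,0,0,0,0,-0.02,0],[0,0,0,0,0,-0.02,0],[0,0,0,0,0,-0.01,0],[0,0,0,0,0,0,0]]]'

```text
t: 3.45
position: [0.4762, -0.074, 0.0763]
tool_rot: [179.9, 19.9, -172.4]
wrist_force: [-0.0, 0.2, -0.1]
width: 0.0004
grasp_force: 0.0
```

```bash
python3 -c "
from h import *
print(dturn([180,20,-172.6]));s=r.read_state();print(s['joints'],s['position'],s['tool_rot'])"
```

```text
[-0.04 -0.07 -0.25]
[ -25.15167116   19.54454479  121.56372233   26.76909615   24.30450036
 -145.88416071] [ 0.47619329 -0.07404549  0.07626442] [ 179.94744003   19.93649391 -172.3727201 ]
```

>>> carry_out --commands '[[[0,0,0,0,-0.001,-0.01,0],[0,0,0,0,-0.001,-0.01,0],[0,0,0,0.002,0,-0.0055,0],[0,0,0,0,0,0,0],[0,0,0,0,0,0,0]]]'

```text
t: 3.95
position: [0.479, -0.0773, 0.0523]
tool_rot: [-179.9, 20.1, -172.4]
wrist_force: [0.5, 0.7, 1.2]
width: 0.0004
grasp_force: 0.0
```

```bash
python3 -c "
from h import *
print(dturn([180,20,-172.6]));s=r.read_state();print(s['joints'],s['position'],s['tool_rot'])"
```

```text
[ 0.04  0.14 -0.2 ]
[ -25.42338033   22.79832974  122.52525534   32.21634127   20.50934313
 -151.95688784] [ 0.47902979 -0.07732527  0.05227702] [-179.93850158   20.13278771 -172.37973283]
```

>>> carry_out --commands '[[[0,0,0,0.008,0.0015,-0.001,0],[0,0,0,0.008,0.001,0,0],[0,0,0,0.008,0.001,0,0],[0,0,0,0.008,0.001,0,0],[0.2,-1.5,0,0.008,0.001,0,0],[0.2,-1.5,0,0.008,0.001,0,0],[0.2,-1.5,0,0.008,0.001,0,0],[0,0,0,0,0,0,0]]]'

```text
t: 4.75
position: [0.5353, -0.0702, 0.0507]
tool_rot: [-180.0, 24.7, -172.5]
wrist_force: [0.1, 0.1, 1.1]
width: 0.0001
grasp_force: 0.4
```

```bash
python3 -c "
from h import *
s=r.read_state();print(s['joints'],s['position'],s['tool_rot'],s['wrist_force'])
im,d=snapshot('side');cv2.imwrite('pics/s1.png',cv2.resize(im[170:330,200:420],None,fx=3.5,fy=3.5)[:,:,::-1])
im,d=snapshot('top');cv2.imwrite('pics/t1.png',cv2.resize(im[150:330,210:430],None,fx=3,fy=3)[:,:,::-1])
"
```

```text
[ -22.87340587   26.34907366  118.38668038   42.46350433   18.1925712
 -159.08415882] [ 0.53533854 -0.07015546  0.05069274] [-179.9565529    24.67930921 -172.45022842] [0.143183   0.06905266 1.13051679]
```

View pics/s1.png

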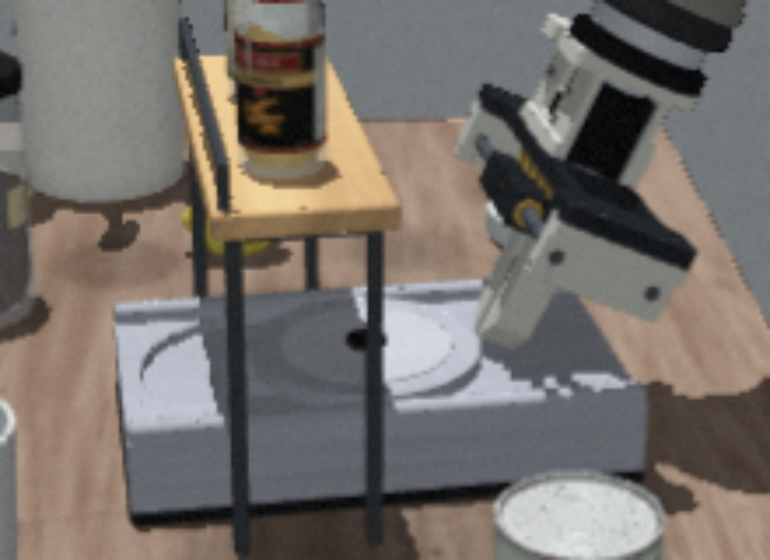

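>>> carry_out --commands '[[[0.13,-1,0,0.007,0.0009,0.0002,0],[0.13,-1,0,0.007,0.0009,0.0002,0],[0.13,-1,0,0.007,0.0009,0.0002,0],[0.13,-1,0,0.007,0.0009,0.0002,0],[0.13,-1,0,0.006,0.0008,0.0002,0],[0.13,-1,0,0.006,0.0008,0.0002,0],[0,0,0,0,0,0,0]]]'

```text
t: 5.55
position: [0.5768, -0.0647, 0.0551]
tool_rot: [-180.0, 30.4, -172.5]
wrist_force: [-0.8, 0.1, 0.5]
width: 0.0005
grasp_force: 0.6
```

```bash
python3 -c "
from h import *
s=r.read_state();print(s['joints'],s['position'],s['tool_rot'],s['wrist_force'])
im,d=snapshot('side');cv2.imwrite('pics/s2.png',cv2.resize(im[170:330,200:420],None,fx=3.5,fy=3.5)[:,:,::-1])
"
```

```text
[ -21.92869022   28.44985361  116.85704852   62.70349959   16.23869584
 -177.71044359] [ 0.57684787 -0.06466013  0.05507565] [-179.96919155   30.41251658 -172.46861954] [-0.83679445  0.12335705  0.50188097]
```

View pics/s2.png

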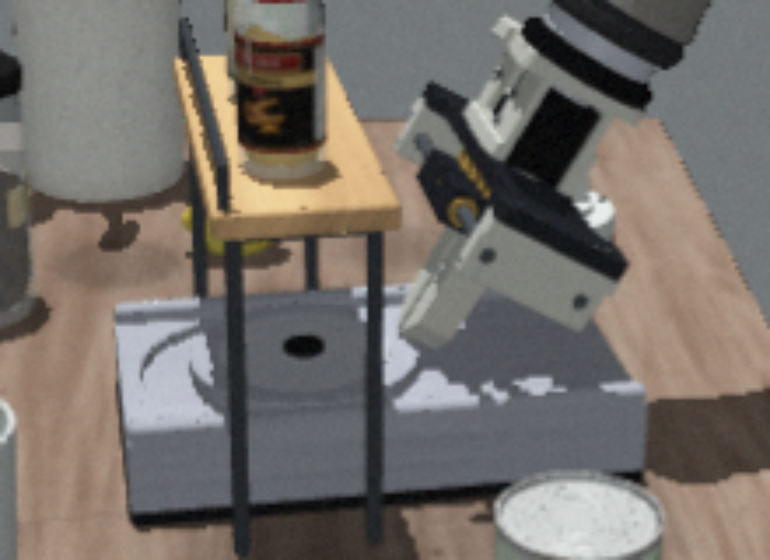

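>>> carry_out --commands '[[[-0.33,2.5,0,-0.003,-0.0004,0,0],[-0.33,2.5,0,-0.003,-0.0004,0,0],[-0.33,2.5,0,0,0,-0.002,0],[0,0,0,0,0,-0.002,0],[0,0,0,0,0,0,0]]]'

```text
t: 6.1
position: [0.5718, -0.0658, 0.0518]
tool_rot: [-179.9, 23.3, -172.4]
wrist_force: [-3.4, -2.6, 8.4]
width: 0.0002
grasp_force: 4.5
```

```bash
python3 -c "
from h import *
print(dturn([180,23,-172.5]));s=r.read_state();print(s['joints'],s['position'],s['tool_rot'],s['wrist_force'])
d=np.load('top0.npz')['d'];P,u,v=world('top',d)
for y0 in np.arange(-.16,.06,.03):
    q=P[(abs(P[:,1]-y0)<.006)&(P[:,2]>.17)&(P[:,2]<.19)];print(y0.round(3),q[:,0].min().round(4),end=' ')
"
```

```text
[ 0.05  0.34 -0.05]
[ -20.06584122   28.69728872  111.95739493   30.42623689   21.0846405
 -144.40748328] [ 0.57175174 -0.06581288  0.05181108] [-179.89484544   23.33103517 -172.41246602] [-3.40282035 -2.60752424  8.44454629]
-0.16 0.6214 -0.13 0.6166 -0.1 0.6128 -0.07 0.609 -0.04 0.6051 -0.01 0.6012 0.02 0.5973 0.05 0.5932
```

>>> carry_out --commands '[[[0,0,0,-0.006,-0.0008,0.001,0],[0,0,0,-0.008,-0.001,0,0],[0,0,0,0,0,-0.002,0],[0,0,0,0,0,0,0]]]'

```text
t: 6.5
position: [0.5553, -0.0666, 0.0494]
tool_rot: [179.9, 23.0, -172.5]
wrist_force: [-5.0, -1.2, 7.7]
width: 0.0004
grasp_force: 3.9
```

>>> carry_out --commands '[[[0,0,0,0.006,0.001,0,0],[0,0,0,0.006,0.001,0,0],[0,0,0,0.004,0.0005,0,0],[0,0,0,0,0,0,0]]]'

```text
t: 6.9
position: [0.5726, -0.0643, 0.0496]
tool_rot: [180.0, 23.1, -172.5]
wrist_force: [-2.2, 0.4, 5.7]
width: 0.0004
grasp_force: 2.8
```

>>> carry_out --commands '[[[0,0,0,0.001,0,0.0015,0],[0,0,0,0.004,0.0005,0,0],[0,0,0,0.004,0.0005,0,0],[0,0,0,0,0,0,0]]]'

```text
t: 7.3
position: [0.5825, -0.0636, 0.0512]
tool_rot: [-180.0, 23.2, -172.5]
wrist_force: [-0.1, -0.2, -0.5]
width: 0.0006
grasp_force: 0.0
```

```bash
python3 -c "
from h import *
s=r.read_state();print(s['joints'],s['position'],s['tool_rot'],s['wrist_force'])
im,d=snapshot('side');cv2.imwrite('pics/s3.png',cv2.resize(im[220:330,220:380],None,fx=4.9,fy=4.9)[:,:,::-1])
q=spotter.regions_of('side','lid');
for k in q[:2]:
  P,_,_=world('side',d,k['pixels']);print(k['score'],np.percentile(P,[3,50,97],axis=0).round(3))
"
```

```text
[ -19.34177995   29.50404014  110.24691969   28.59005722   21.81218873
 -141.83147971] [ 0.58249154 -0.063552    0.05124154] [-179.99591772   23.16150569 -172.45506309] [-0.09874171 -0.22210383 -0.53192163]
0.94 [[ 0.608 -0.098  0.045]
 [ 0.65  -0.04   0.051]
 [ 0.705  0.004  0.054]]
0.44 [[ 0.476 -0.118  0.003]
 [ 0.585  0.006  0.043]
 [ 0.728  0.031  0.053]]
```

View pics/s3.png

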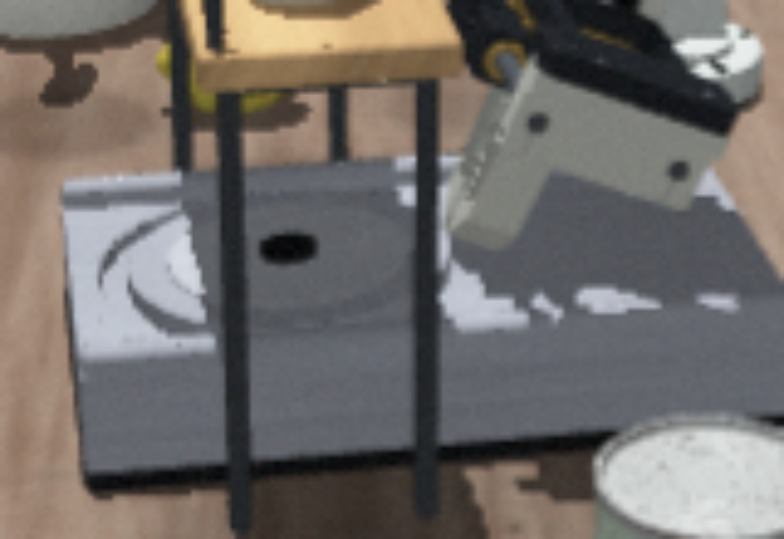

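>>> carry_out --commands '[[[0,0,0,0.003,0.0004,0,0],[0,0,0,0.003,0.0004,0,0],[0,0,0,0,0,0,0]]]'

```text
t: 7.7
position: [0.588, -0.0626, 0.0513]
tool_rot: [180.0, 23.1, -172.5]
wrist_force: [-1.6, 0.0, 1.6]
width: 0.0005
grasp_force: 0.6
```

```bash
cat >> h.py <<'E'
def lidcheck(n='side'):
    im,d=snapshot(n);g=im.max(2)
    q=spotter.regions_of(n,'lid')
    if not q: return print('nolid')
    k=q[0]['pixels'];P,u,v=world(n,d,k)
    c=np.linalg.lstsq(np.c_[P[:,0]-.656,P[:,1]+.054,np.ones(len(P))],P[:,2],rcond=None)[0]
    m=cv2.morphologyEx(k.astype(np.uint8),cv2.MORPH_CLOSE,np.ones((9,9)))>0
    b=m&(g<50);vv,uu=np.nonzero(b);l,cc,st,ce=cv2.connectedComponentsWithStats(b.astype(np.uint8));i=1+np.argmax(st[1:,4])
    print(q[0]['score'],len(P),'plane',c.round(4),'resid',np.median(P[:,2]).round(4),'button',px(n,*ce[i],.054).round(4),st[i])
    return im
E
python3 -c "
from h import *
print(px('side',278.8-.3,270.4-.3,.057)); 
lidcheck()"
```

```text
[ 0.6512233  -0.04260233  0.057     ]
0.79 1387 plane [-0.0695  0.0669  0.05  ] resid 0.0508 button [ 0.6715 -0.0316  0.054 ] [265 262   5  26 103]
```

>>> carry_out --commands '[[[0,0,0,0.002,0.0003,0,0],[0,0,0,0.002,0.0003,0,0],[0,0,0,0,0,0,0]]]'

```text
t: 8.1
position: [0.592, -0.0621, 0.0513]
tool_rot: [180.0, 23.1, -172.5]
wrist_force: [0.5, -0.3, 0.6]
width: 0.0007
grasp_force: 0.0
```

>>> carry_out --commands '[[[0,0,0,0.002,0.0003,0,0],[0,0,0,0.002,0.0003,0,0],[0,0,0,0,0,0,0]]]'

```text
t: 8.4
position: [0.5959, -0.0615, 0.0512]
tool_rot: [180.0, 23.1, -172.5]
wrist_force: [-0.3, 0.2, 0.0]
width: 0.0001
grasp_force: 0.0
```

```bash
python3 -c "
from h import *
im=lidcheck();cv2.imwrite('pics/s4.png',cv2.resize(im[220:330,220:380],None,fx=4.9,fy=4.9)[:,:,::-1])"
```

```text
0.79 1390 plane [-0.0248  0.1393  0.0476] resid 0.0478 button [ 0.6715 -0.0316  0.054 ] [265 262   5  26 101]
```

>>> carry_out --commands '[[[0,0,0,-0.015,-0.002,0.004,0],[0,0,0,-0.03,-0.004,0.01,0],[0,0,0,-0.04,-0.005,0.02,0],[0,0,0,-0.03,-0.01,0.03,0],[0,0,0,0,-0.02,0.03,0],[0,0,0,0,-0.02,0.03,0]]]'

```text
t: 9.1
position: [0.4794, -0.1228, 0.1764]
tool_rot: [180.0, 23.1, -172.5]
wrist_force: [1.2, 0.1, 0.0]
width: 0.0005
grasp_force: 0.0
```

```bash
python3 -c "
from h import *
im=lidcheck();cv2.imwrite('pics/s5.png',cv2.resize(im[220:330,220:380],None,fx=4.9,fy=4.9)[:,:,::-1])
s=r.read_state();print(s['joints'],s['position'],s['tool_rot'],dturn([180,0,-172.3]))"
```

```text
0.62 1308 plane [-0.019   0.0085  0.0477] resid 0.0477 button [ 0.6714 -0.0303  0.054 ] [265 263   5  25 107]
[ -32.98078811    9.83143903  114.06200982   23.32910098   39.92978219
 -146.32973018] [ 0.48281848 -0.12585791  0.17975125] [-179.6057867    23.52715977 -172.44944942] [-2.74 23.37  0.23]
```

View pics/s5.png

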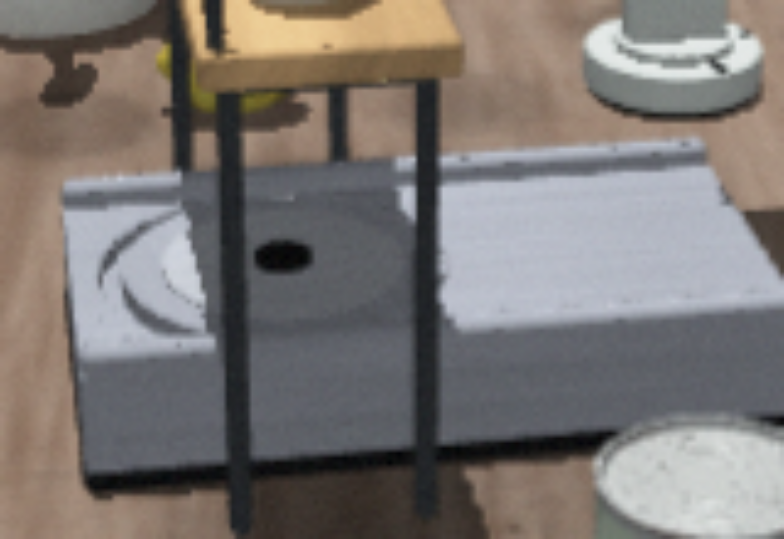

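>>> carry_out --commands '[[[-0.69,5.84,0.06,-0.0018,-0.0345,0,0.028],[-0.69,5.84,0.06,-0.0018,-0.0345,0,0.028],[-0.69,5.84,0.06,-0.0018,-0.0345,0,0.028],[-0.69,5.84,0.06,-0.0018,-0.0345,0,0.028],[0,0,0,-0.0018,-0.0345,-0.01,0.028],[0,0,0,-0.0018,-0.0345,-0.02,0.028],[0,0,0,0,0,0,0.028]]]'

```text
t: 9.9
position: [0.4683, -0.3315, 0.1412]
tool_rot: [179.4, -0.6, -172.4]
wrist_force: [0.4, 0.6, -0.5]
width: 0.028
grasp_force: 0.0
```

```bash
python3 -c "
from h import *
s=r.read_state();print(s['joints'],s['position'],s['tool_rot'],s['width'])
print('button',px('side',277.5,271.8,.053))
im,d=np.load('side0.npz')['im'],np.load('side0.npz')['d'];P,u,v=world('side',d)
m=lambda a,b:P[(abs(P[:,0]-.472)<.055)&(abs(P[:,1]+.333)<.055)&(P[:,2]>a)&(P[:,2]<b)]
q=m(.049,.07);print('bartop side',cv2.minAreaRect(q[:,:2].astype(np.float32)),len(q),np.median(q[:,2]),q.mean(0))
q=m(.03,.07);print('bar all',cv2.minAreaRect(q[:,:2].astype(np.float32)))
q=m(.014,.07);print('timer side',cv2.minEnclosingCircle(q[:,:2].astype(np.float32)),q[:,0].min(),q[:,0].max())
im,d=np.load('top0.npz')['im'],np.load('top0.npz')['d'];P,u,v=world('top',d)
for a in(.036,.04,.045,.048):
  q=m(a,.07);c=np.cov(q[:,:2].T);w,V=np.linalg.eigh(c);print('top',a,len(q),cv2.minAreaRect(q[:,:2].astype(np.float32)),np.degrees(np.arctan(V[1,1]/V[0,1])),q.mean(0),np.sqrt(w*12))
"
```

```text
[-4.28913712e+01  2.95751102e+01  8.56614551e+01 -1.07899112e-01
  6.56060472e+01 -1.40401188e+02] [ 0.46828885 -0.33149442  0.14119397] [ 179.41290653   -0.61230835 -172.4417602 ] 0.027978224171697236
button [ 0.65310982 -0.04385917  0.053     ]
bartop side ((0.4709421396255493, -0.3294920027256012), (0.05117302015423775, 0.014977333135902882), 8.726394653320312) 62 0.051202422185966684 [ 0.47107027 -0.32901866  0.05123956]
bar all ((0.4711526930332184, -0.32771602272987366), (0.05161881819367409, 0.017522968351840973), 6.982661247253418)
timer side ((0.4723634123802185, -0.3278408944606781), 0.043640706688165665) 0.42926455211663095 0.5141550694653034
top 0.036 207 ((0.4719337821006775, -0.3327459990978241), (0.05020122975111008, 0.013572066091001034), 7.657299995422363) 8.487446403235483 [ 0.47243674 -0.33127359  0.05033173] [0.01365064 0.05073444]
top 0.04 190 ((0.4719337821006775, -0.3327459990978241), (0.05020122975111008, 0.013572066091001034), 7.657299995422363) 8.254976841659646 [ 0.47221971 -0.33165564  0.05145672] [0.01354766 0.05134466]
top 0.045 175 ((0.4719359278678894, -0.3329220116138458), (0.050159670412540436, 0.013515478931367397), 7.040838718414307) 7.94881501504678 [ 0.47196107 -0.33206611  0.05220297] [0.0132642  0.05114547]
top 0.048 163 ((0.4719485640525818, -0.3330121338367462), (0.05016268417239189, 0.013363605365157127), 6.977330684661865) 7.811621600641451 [ 0.47160303 -0.33244721  0.05259597] [0.01287473 0.05056886]
```

```bash
python3 -c "
from h import *
print(dturn([180,0,-172.2]))"
```

```text
[-0.5  -0.69  0.24]
```

>>> carry_out --commands '[[[-0.5,-0.69,0.24,0.0035,-0.0005,-0.02,0.028],[0,0,0,0,0,-0.03,0.028],[0,0,0,0,0,-0.03,0.028],[0,0,0,0,0,-0.02,0.028],[0,0,0,0,0,-0.008,0.028],[0,0,0,0,0,0,0.028],[0,0,0,0,0,0,0.028]]]'

```text
t: 10.6
position: [0.4738, -0.3299, 0.038]
tool_rot: [-179.8, 0.3, -172.0]
wrist_force: [-0.9, -0.2, 0.6]
width: 0.0277
grasp_force: 0.0
```

>>> carry_out --commands '[[[0,0,0,-0.002,-0.002,0,0.028],[0,0,0,0,0,-0.004,0.028],[0,0,0,0,0,-0.004,0.028],[0,0,0,0,0,0,0.028],[0,0,0,0,0,0,0.028]]]' --squeeze 5

```text
t: 11.1
position: [0.4712, -0.3319, 0.0291]
tool_rot: [-179.8, 0.2, -172.1]
wrist_force: [0.4, -0.2, 0.8]
width: 0.028
grasp_force: 0.0
```

>>> carry_out --commands '[[[0,0,0,0,0,-0.002,0.028],[0,0,0,0,0,0,0.028]]]'

```text
t: 11.3
position: [0.4715, -0.3321, 0.0278]
tool_rot: [-179.8, 0.2, -172.1]
wrist_force: [-1.1, -0.6, 3.5]
width: 0.0278
grasp_force: 2.2
```

>>> carry_out --commands '[[[0,0,0,0,0,-0.001,0.028],[0,0,0,0,0,0,0.028]]]'

```text
t: 11.5
position: [0.4715, -0.3322, 0.0277]
tool_rot: [-179.7, 0.2, -172.1]
wrist_force: [-3.2, 2.8, 11.4]
width: 0.0281
grasp_force: 6.0
```

>>> carry_out --commands '[[[0,0,0,0,0,0,0.0],[0,0,0,0,0,0,0.0],[0,0,0,0,0,0,0.0],[0,0,0,0,0,0,0.0]]]'

```text
t: 11.9
position: [0.472, -0.3324, 0.0277]
tool_rot: [-179.7, 0.3, -172.0]
wrist_force: [-0.4, 2.0, 9.7]
width: 0.0144
grasp_force: 7.7
```

>>> carry_out --commands '[[[0,0,0,0,0.0002,-0.0003,0.0],[0,0,0,0,0,0,0.0],[0,0,0,0,0,0,0.0]]]' --squeeze 25

```text
t: 12.2
position: [0.472, -0.3325, 0.0277]
tool_rot: [-179.7, 0.3, -172.0]
wrist_force: [-2.2, 1.0, 12.7]
width: 0.0139
grasp_force: 28.3
```

>>> carry_out --commands '[[[0,0,-2,0,0,0,0.0],[0,0,-3,0,0,0,0.0],[0,0,-3,0,0,0,0.0],[0,0,0,0,0,0,0.0]]]'

```text
t: 12.6
position: [0.4721, -0.3326, 0.0277]
tool_rot: [-179.7, 0.3, 179.9]
wrist_force: [-1.8, -0.1, 12.2]
width: 0.014
grasp_force: 27.7
```

>>> carry_out --commands '[[[0,0,-5,0,0,0,0.0],[0,0,-5,0,0,0,0.0],[0,0,-5,0,0,0,0.0],[0,0,-5,0,0,0,0.0],[0,0,-5,0,0,0,0.0],[0,0,0,0,0,0,0.0]]]'

```text
t: 13.2
position: [0.472, -0.333, 0.0277]
tool_rot: [-179.7, 0.4, 154.8]
wrist_force: [-3.0, -0.1, 10.9]
width: 0.0139
grasp_force: 28.5
```

```bash
python3 -c "
from h import *
s=r.read_state();print(s['joints'],s['wrist_torque'])"
```

```text
[ -42.71224729   37.50998461   92.28782891   -0.21443121   49.74908887
 -107.38720361] [-0.04430581  0.35387052 -0.006656  ]
```

>>> carry_out --commands '[[[0,0,-5,0,0,-0.0001,0.0],[0,0,-5,0,0,0,0.0],[0,0,-5,0,0,0,0.0],[0,0,-5,0,0,0,0.0],[0,0,-5,0,0,0,0.0],[0,0,-5,0,0,0,0.0],[0,0,-4,0,0,0,0.0],[0,0,-2.7,0,0,0,0.0],[0,0,0,0,0,0,0.0],[0,0,0,0,0,0,0.0]]]'

```text
t: 14.2
position: [0.4716, -0.3334, 0.0277]
tool_rot: [-179.8, 0.4, 118.2]
wrist_force: [-4.6, -2.1, 11.7]
width: 0.0138
grasp_force: 28.7
```

>>> carry_out --commands '[[[0,0,0,-0.0004,-0.0002,0,0.0],[0,0,0,0,0,0,0.028],[0,0,0,0,0,0,0.028],[0,0,0,0,0,0.003,0.028],[0,0,0,0,0,0.01,0.028],[0,0,0,0,0,0.03,0.028],[0,0,0,0,0,0.04,0.028],[0,0,0,0,0,0.04,0.028]]]'

```text
t: 15.0
position: [0.4705, -0.3315, 0.1501]
tool_rot: [-179.8, 0.1, 118.2]
wrist_force: [0.2, -0.6, -0.6]
width: 0.0283
grasp_force: 0.0
```

>>> carry_out --commands '[[[0,0,0,-0.03,0.04,0,0.028],[0,0,0,-0.02,0.045,0,0.028],[0,0,0,0,0.05,0.02,0.028],[0,0,0,0,0.05,0.02,0.028],[0,0,0,0,0.05,0.02,0.028],[0,0,0,0,0,0,0.028]]]'

```text
t: 15.6
position: [0.4213, -0.1034, 0.2072]
tool_rot: [-180.0, 0.3, 118.5]
wrist_force: [0.6, -0.6, -0.4]
width: 0.0284
grasp_force: 0.0
```

```bash
python3 -c "
from h import *
im,d=snapshot('top');np.savez('top9.npz',im=im,d=d)
a=cv2.resize(im[255:320,425:495],None,fx=8,fy=8,interpolation=cv2.INTER_CUBIC)[:,:,::-1];cv2.imwrite('pics/t9.png',a)
P,u,v=world('top',d);q=P[(abs(P[:,0]-.472)<.055)&(abs(P[:,1]+.333)<.055)&(P[:,2]>.014)&(P[:,2]<.07)]
print(cv2.minEnclosingCircle(q[:,:2].astype(np.float32)))
for z in(.04,.045,.048):
  b=q[q[:,2]>z];w,V=np.linalg.eigh(np.cov(b[:,:2].T));print(cv2.minAreaRect(b[:,:2].astype(np.float32)),np.degrees(np.arctan(V[1,1]/V[0,1])))
print(r.read_state()['position'])
"
```

```text
((0.4719124138355255, -0.3327943682670593), 0.04343970865011215)
((0.4726330041885376, -0.3327740430831909), (0.014865896664559841, 0.04902083799242973), 28.913806915283203) -60.33999453242493
((0.4726330041885376, -0.3327740430831909), (0.014865896664559841, 0.04902083799242973), 28.913806915283203) -59.67105393447739
((0.4725292921066284, -0.3328762948513031), (0.01421323325484991, 0.048978108912706375), 31.981414794921875) -59.60083099893141
[ 0.42131614 -0.10555587  0.20617881]
```

View pics/t9.png

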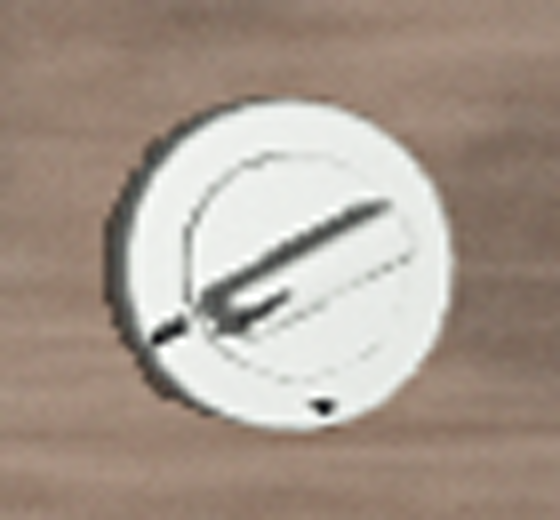

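```bash
python3 -c "
from h import *
print(ticket.close_job())"
```

```text
the job is handed in; nothing more can be done
None
```

The job is handed in, with no verdict returned. In the pictures the lid lies flat in the well, the dial pointer is within about 2° of the bar mark, and the timer has not moved. I never pushed or gripped the shelf, the jars or the tin.

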